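Bring the free bay of the bench carousel to the front and store the tape roll

ROBOT

A 6-joint arm with a two-finger parallel gripper is mounted at the origin on a cart in front of the work surface, level with it; the furniture and walls round the work are solid. World frame = base frame: x ahead of the robot, y to its left, z up, the work surface at z = 0. Lengths are in m, angles in rad, forces in N, time in s.
With the tool pointing down it reaches from about 0.35 to 0.975 m from the base axis. Payload 4.9 kg.
Tool frame: the origin (TCP) lies on the centre line of the jaws, within the pads' length; the fingertips stand ahead of it and the grasp point (between the pads) is the TCP (manip.tip_extent is the z of the fingertips in the tool frame, in m); z points along the fingers, y is the line along which they close (so a half turn about z gives the same grasp; the last joint's range is limited). The gripper opens to 85 mm and grips with 20 to 120 N. Pads are 22 mm wide; open, the fingers measure 114 mm over their backs; the gripper's body (76 mm by 85 mm) begins 54 mm behind the grasp point. The pads swing forward as they close: fully open they stand 13 mm farther back than shut.
Start: joints at [-0.119, 0.053, 1.613, -0, 1.476, -0.119], TCP at [0.625, 0, 0.25] pointing down, gripper open.
Joint ranges: [-3.01, 3.01], [-1.01, 2.22], [0.06, 2.58], [-1.02, 4.17], [0.09, 2.62], [-3.14, 3.14]. Speed limits (rad/s): [2.57, 2.57, 3.14, 3.14, 3.14, 3.14].

INTERFACE

Orientations are given as a unit quaternion [w, x, y, z].
In Python, from plant import manip gives the robot as it stands. The module is installed in compiled form; this text tells all that it offers.
- The arm moves only by the shell command python3 -m crank 'ROWS'. ROWS is a JSON list of rows, 1 to 5 of them, each of 7 numbers: the opening from 0.0 (shut) to 1.0 (fully open), then dx, dy, dz in m, then a rotation vector rx, ry, rz in rad; each row shifts and turns the commanded pose from where the row before left it, along the tool's axes as they then stand; what a row does not reach is not made up. A row lasts 1/8 s, in which the tool goes at most 0.0625 m and 0.188 rad, less where a joint would pass 70% of its speed; a pose out of reach is approached as far as the arm can. The fingers move at their own pace and stop on an object; the grip force is fixed at half the most. Time passes only in rows, so rows that do not move let the fingers close. It prints the time, the measured TCP pose, the force, the opening and the grip force at its end.
- manip.state(): the state, without advancing time (a new reading comes with each control period).
- manip.grab_frame(name): name is "scene" or "side" or "wrist"; returns (picture, depth): 400x640x3 uint8, red, green, blue; 400x640 float32, m along the optical axis (not along the pixel's ray), 0 where there is no reading.
- manip.camera_params(name): a dict with "intrinsics" (3x3 intrinsics, pixels), "k1" (the pictures are not rectified: a ray, as slopes to the right and down, at radius r is drawn at 1 + k1 r^2 times it, then the intrinsics apply), "xyz" and "orientation" of the camera in the world. Camera axes: x right, y down, z forward; pixel columns grow to the right and rows downward; lengths in m; the calibration is good to about 2 mm. A picture is of the moment at which its call begins: read the wrist's pose just before it. camera_params takes no time and is no camera call; for the wrist camera it gives the pose at the moment of the call.
- manip.job_done(): hands the job in; it is judged then, once.
Trained networks look in the newest picture that a camera, given by its name, has taken for a name from the list of things; names that differ only in an ending like _2 or _b are one class to them, and where a whole thing is asked for, a point or a joint stands for the part that bears it (a point fixed in the world has none). Each returns a list of dicts, best first, with "conf" (0 to 1); they miss things now and then, are a little off and sometimes report something else, mostly with a low value. They report only what shows in the picture. A call takes as long as a camera call.
- manip.look_for(camera, query): "extent" ([left, top, right, bottom] in pixels, round what is visible of it).
- manip.outline_of(camera, query): "region" (400x640 bool, what is visible of it) and "extent" ([left, top, right, bottom] in pixels, round what is visible of it).
- manip.mark_of(camera, query): "centre" ([row, column] in pixels: a listed point, or the origin of a listed thing).
The state is a dict: "time": time; "joint_pos": joint angles; "joint_vel": joint speeds; "joint_efforts": joint torques, N m; "tool_pos": TCP position; "tool_rot": TCP orientation; "contact_force": force on the tool from outside, world axes, zero at the start; "ft_torque": the same for the moment, N m; "gripper_width": opening from 0.0 (shut) to 1.0 (fully open); "grasp_force": force on a finger pad.
Only numpy, scipy, OpenCV 4.12 (cv2) and the standard library are available. Lean on these libraries where they do the work, as an engineer would, in place of code of your own. Each camera call takes 0.05 s, during which the arm holds its last target. There are 200 camera calls.

TASK

Gently push the bench carousel round by its black rim pegs until the orange clip lines up with the white arrow on its foot, then pick up the yellow masking tape roll and set it down flat (do not drop it) in the empty bay behind the clip. Leave the clip lined up with the arrow, keep the blue tin and the carton standing in their bays, and do not disturb the screwdriver and the orange clamp lever lying on the table.

Things in the scene. Friction and masses are not known exactly. Their poses are not given: they have to be found in the camera images.
- carousel_base: Fixed grey round foot of the carousel, 236 mm across; origin on the turning axis, on the table. Its +x axis points from the white arrow to the axis. A tongue 46 mm wide and 10 mm high sticks out to 188 mm from the axis and carries the white arrow.
- hub_top (a point): Top of the aluminium hub (36 mm across, z = 70 mm) of the turning plywood tray. The tray is 310 mm across, spans z = 22 to 34 mm, and its rim lip (7 mm thick) tops at z = 40 mm. Three dividers (8 mm thick, top at z = 60 mm) run from the hub to the rim and part it into three bays of 120 degrees.
- peg_0 (a point): Top centre (z = 80 mm) of a black push peg, 18 mm across, standing on the rim at a divider's outer end, 147 mm from the axis. Seen from above it lies 60 degrees anticlockwise from the orange clip; turns with the tray.
- peg_1 (a point): Top centre of the like push peg straight across the tray from the orange clip (180 degrees).
- peg_2 (a point): Top centre of the like push peg 60 degrees clockwise from the orange clip.
- front_mark (a point): The white arrow on the foot's tongue, pointing at the rim: 175 mm from the axis, z = 12 mm; it stays fixed.
- orange_clip (a point): Top of the orange clip (30 mm wide along the rim) on the tray's rim at the middle of the empty bay, 152 mm from the axis, z = 45 mm; it turns with the tray. Lined up means that it lies on the line from the axis to the white arrow.
- empty_bay (a point): Middle of the floor of the empty bay, 80 mm from the axis on the clip's side, z = 34 mm; a circle of 65 mm radius round it is free up to the dividers and the lip. Its axes turn with the tray (z up).
- tape_roll_: Yellow masking tape roll lying flat on the table: ring 99 mm outside, 54 mm hole, 25 mm high, 0.09 kg (varies); origin at the centre of its underside, z axis along the ring's axis. Its wall is 22 mm thick, 38 mm from the centre, and can be pinched from above with one finger in the hole.
- wax_tin_: Blue round tin, 70 mm across, 34 mm high, standing loose in one of the two other bays; origin at the centre of its underside.
- screw_box_: Cardboard carton, 68 x 104 x 58 mm (x, y, z), standing loose in the other bay; origin at the centre of its underside.
- screwdriver: Loose screwdriver with an orange handle, 220 mm long and 26 mm thick, lying on the table near the robot at its right; a bystander.
- spare_lever: Loose orange clamp lever, 100 x 55 x 30 mm, lying on the table right of the vice; a bystander.
- carousel (a joint): Angle in rad by which the tray has been turned since the start (0 at the start), growing anticlockwise seen from above. It turns either way without end and stays where it is left (dry bearing friction, about 2 N at a peg).

How it is judged:
By the outcome, as a careful person would: the job done as asked, in the order asked, and still so for the second after the job is handed in, with the robot touching nothing.
It also fails if it takes over 67 s, if anything falls off the work surface, if the arm or the gripper's body presses on something with over 40 N, if the wrist force passes 120 N, or if a joint passes its speed limit or range.

## Working session

There is one attempt and no reset: what is moved stays moved. The work goes in short steps, Python scripts to look and compute and a shell command to move; the robot and the scene stay as the last step left them, time stands still between calls to the robot, and variables do not carry over. Pictures are saved under pics/ and viewed, at most 10 in all, crops included, and the job is handed in when it is done.

```bash
mkdir -p pics
cat > h.py <<'E'
from plant import manip
import numpy as np, cv2
from scipy.spatial.transform import Rotation as R
def snap(n,fn=None):
    p=manip.camera_params(n); im,d=manip.grab_frame(n)
    if fn: cv2.imwrite('pics/'+fn,cv2.cvtColor(im,cv2.COLOR_RGB2BGR))
    return im,d,p
def ray(p,u,v):
    K=np.array(p['intrinsics']);k=p['k1']
    a=np.array([(u-K[0,2])/K[0,0],(v-K[1,2])/K[1,1]]);s=a.copy()
    for _ in range(20): s=a/(1+k*(s@s))
    q=p['orientation'];Rm=R.from_quat([q[1],q[2],q[3],q[0]]).as_matrix()
    return np.array(p['xyz']),Rm@np.array([s[0],s[1],1])
def atz(p,u,v,z):
    o,r=ray(p,u,v); return o+r*(z-o[2])/r[2]
def atd(p,u,v,d):
    o,r=ray(p,u,v); return o+r*d
Z=dict(hub_top=.07,peg_0=.08,peg_1=.08,peg_2=.08,front_mark=.012,orange_clip=.045,empty_bay=.034,carousel_base=0,tape_roll_=0,wax_tin_=.034,screw_box_=.034,screwdriver=.013,spare_lever=.0)
def marks(cam,p,names):
    for n in names:
        for m in manip.mark_of(cam,n)[:2]:
            r,c=m['centre']; print(cam,n,round(m['conf'],2),[round(r),round(c)],np.round(atz(p,c,r,Z[n]),4))
E
python3 - <<'E'
from h import *
print(manip.tip_extent)
for c in ['scene','side']:
    im,d,p=snap(c,c+'0.png'); print(p['xyz']); marks(c,p,list(Z))
print(manip.state())
E
```

```text
0.019
[-0.17135436 -0.59374971  0.52311609]
scene hub_top 0.85 [184, 263] [0.5745 0.1908 0.07  ]
scene peg_0 0.77 [169, 300] [0.7032 0.1624 0.08  ]
scene peg_0 0.56 [176, 213] [0.5186 0.3368 0.08  ]
scene peg_1 0.77 [169, 300] [0.7032 0.1624 0.08  ]
scene peg_1 0.56 [176, 213] [0.5186 0.3368 0.08  ]
scene peg_2 0.77 [169, 300] [0.7032 0.1624 0.08  ]
scene peg_2 0.56 [176, 213] [0.5186 0.3368 0.08  ]
scene front_mark 0.72 [223, 210] [0.4029 0.2214 0.012 ]
scene orange_clip 0.83 [177, 260] [0.6482 0.2813 0.045 ]
scene orange_clip 0.71 [281, 442] [ 0.4769 -0.3759  0.045 ]
scene empty_bay 0.78 [186, 261] [0.6214 0.2497 0.034 ]
scene tape_roll_ 0.8 [276, 440] [ 0.5513 -0.3461  0.    ]
scene wax_tin_ 0.87 [200, 292] [0.6016 0.1102 0.034 ]
scene screw_box_ 0.95 [204, 241] [0.4996 0.2035 0.034 ]
scene screwdriver 0.58 [319, 399] [ 0.3677 -0.3449  0.013 ]
scene spare_lever 0.8 [245, 417] [ 0.6371 -0.2505  0.    ]
scene spare_lever 0.24 [177, 260] [0.7264 0.3605 0.    ]
[ 0.17399386 -0.99427266  0.48953263]
side hub_top 0.62 [178, 306] [0.5847 0.2053 0.07  ]
side peg_0 0.67 [196, 286] [0.4695 
[... 858 characters left out ...]
ay([-1.19023535e-01,  5.27122155e-02,  1.61289378e+00,  2.53621591e-05,
        1.47600912e+00, -1.18984610e-01]), 'joint_vel': array([ 0.00040482, -0.0007908 ,  0.00028567,  0.00170453, -0.00178377,
       -0.00150083]), 'joint_efforts': array([-2.39758801e-04, -3.93677759e+01, -3.70451581e+01, -1.64644698e-04,
        5.88526327e-04,  1.76864910e-05]), 'tool_pos': array([ 6.24982481e-01, -5.57409572e-06,  2.50299715e-01]), 'tool_rot': array([-1.66325957e-05,  7.07121392e-01,  7.07092170e-01,  2.98020813e-06]), 'contact_force': array([ 0.28243997, -0.43869952,  0.4821436 ]), 'ft_torque': array([-0.01736501, -0.02403445,  0.04275487]), 'grasp_force': 0.0, 'gripper_width': 1.0003303808511932}
```

View pics/scene0.png

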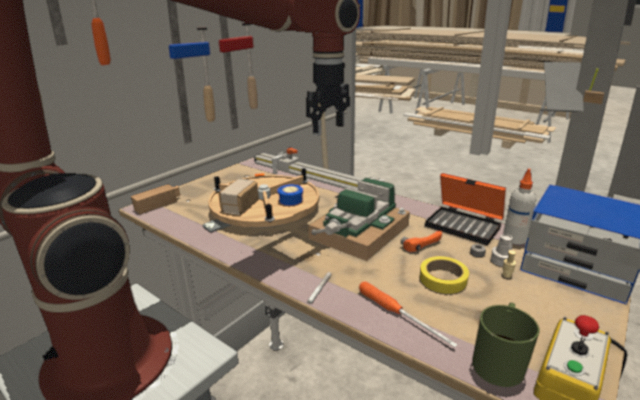

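View pics/side0.png

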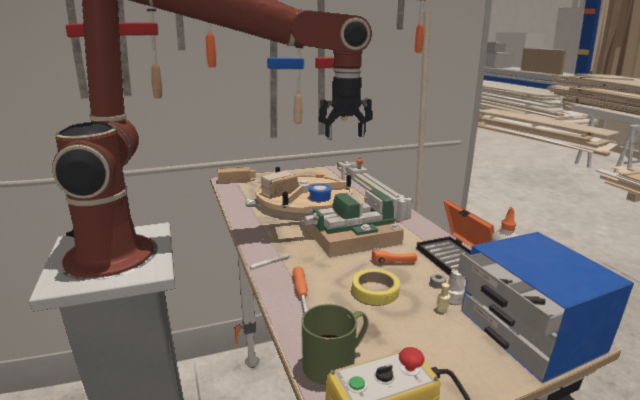

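The scene view shows the carousel centred near (263,190), with the clip on the far side, the tin at (291,194), the carton at (240,196) and the arrow at (210,224). The vice is right of the carousel at (365,215), the tape at (444,274), the lever at (422,242) and the screwdriver at (405,315). In the side view the carousel is near (305,195) and the tape at (376,287). The tray needs about +120° anticlockwise. I'll look from above next.

```bash
python3 -m crank '[[1,0.05,-0.01,-0.02,0,0,0],[1,0.05,-0.01,-0.02,0,0,0],[1,0.05,-0.01,-0.02,0,0,0],[1,0,-0.02,0,0,0,0],[0.12,0,0,0,0,0,0]]'
python3 - <<'E'
from h import *
im,d,p=snap('wrist','w0.png'); print(p['xyz'],p['orientation']); marks('wrist',p,['hub_top','peg_0','front_mark','orange_clip','empty_bay','wax_tin_','screw_box_'])
for m in manip.mark_of('wrist','peg_0'): r,c=m['centre']; print(m['conf'],atz(p,c,r,.08))
# height map from both fixed cams
H=np.full((24,26),-1.)
for c in ['scene','side']:
    im,d,p=snap(c)
    for v in range(100,400,1):
        for u in range(100,600,1):
            if d[v,u]>0:
                x=atd(p,u,v,d[v,u])
                i=int((x[0]-.3)//.025);j=int((x[1]+.15)//.025)
                if 0<=i<24 and 0<=j<26 and x[2]<.2:H[i,j]=max(H[i,j],x[2])
print('cols y from -.15 step .025; rows x from .3')
for i in range(24): print('%.3f'%(.3+.025*i),' '.join('%4d'%(h*1000) if h>-1 else '   .' for h in H[i]))
E
```

```text
time: 2.02
tool_pos: [0.5745, 0.1507, 0.3109]
tool_rot: [0.0, 0.707, 0.708, 0.0]
contact_force: [-0.1, -0.5, -0.3]
gripper_width: 0.822
grasp_force: 0.0
[0.57316106 0.22830667 0.43512879] [1.52167824e-01 9.88354361e-01 7.03898159e-04 3.40303829e-04]
wrist hub_top 0.65 [126, 320] [0.5685 0.1887 0.07  ]
wrist peg_0 0.78 [154, 458] [0.7133 0.1614 0.08  ]
wrist peg_0 0.58 [228, 234] [0.473  0.0768 0.08  ]
wrist front_mark 0.66 [97, 176] [0.3974 0.2164 0.012 ]
wrist orange_clip 0.69 [5, 414] [0.6646 0.3072 0.045 ]
wrist empty_bay 0.62 [65, 367] [0.6204 0.2507 0.034 ]
wrist wax_tin_ 0.88 [186, 342] [0.5955 0.1122 0.034 ]
wrist screw_box_ 0.72 [108, 252] [0.4912 0.2044 0.034 ]
0.78 [0.71332193 0.16136854 0.08      ]
0.58 [0.47301671 0.07676543 0.08      ]
cols y from -.15 step .025; rows x from .3
0.300    2    2    2    3    3    2    3    4    2    3    4    3    3    3    3    3    3    3    2    2    3    1    1    3    1    2
0.325    3    2    2    2    2    2    2    2    2    2    2    2    3    2    3    4    3    3    3    2    3    3    2   48   46   46
0.350    2    2    1    1 
[... 2265 characters left out ...]
    2    2    3  197
0.775    1    2    1   63   63   62 -819 -822   27    2    2    2    1    2    3    2   94   88   46   61   57    2    4    3    3    3
0.800    2    2    2   63   64   63 -822   32   32   33   33   32   32   32   32   33   93   93   87   61   61   32   31   32   32   28
0.825    2    2    1    2    1    1 -826   31   31   33   33   33   33   33   33   33   33   83   89   63   62 -822   32   32   33  199
0.850    1    2    1    2    1    1    0   28   31   31   31   31   31   31   30   31   30   30   46   45 -819 -823   27   30   30 -827
0.875 -826 -824 -822 -823 -824 -825 -825 -821 -821 -824 -826 -822 -824 -823 -822 -822 -820 -820 -822 -825 -826 -823 -827 -821 -825 -824
```

View pics/w0.png

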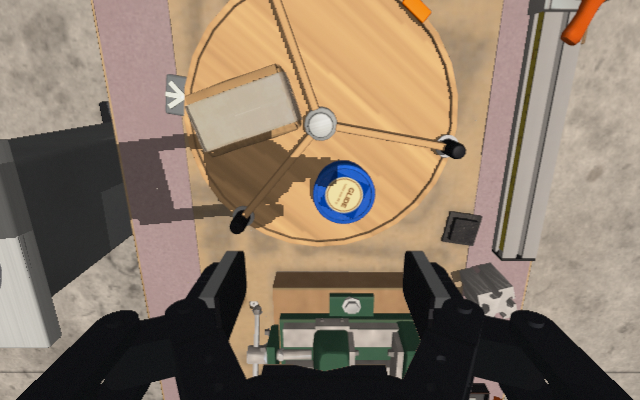

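The wrist view shows the hub at (320,124) and pegs at (455,149) and (240,222). The arrow is at (175,95), the clip at (416,8), the tin at (344,192) and the carton at (243,110). A small dark block at (462,228) lies near where I plan to start pushing, so I'll check its height while moving over.

```bash
python3 - <<'E'
from h import *
im,d,p=snap('wrist')
for u,v in [(462,228),(450,215),(475,240),(480,285),(500,250),(455,149)]: print(u,v,np.round(atd(p,u,v,d[v,u]),3))
E
python3 -m crank '[[0.12,-0.007,0.043,0,0,0,0],[0.12,-0.007,0.043,0,0,0,0],[0.12,-0.007,0.0435,0,0,0,0],[0.12,0,0,0.04,0,0,0.13],[0.12,0,0,0.04,0,0,0.13]]'
```

```text
462 228 [0.756 0.048 0.014]
450 215 [0.742 0.063 0.004]
475 240 [0.781 0.026 0.004]
480 285 [ 0.775 -0.018  0.046]
500 250 [0.806 0.021 0.023]
455 149 [0.709 0.165 0.081]
time: 3.25
tool_pos: [0.7054, 0.1287, 0.2296]
tool_rot: [0.0, 0.794, 0.608, 0.0]
contact_force: [0.9, -0.5, -1.3]
gripper_width: 0.119
grasp_force: 0.0
```

```bash
python3 -m crank '[[0.12,0,0,0.05,0,0,0],[0.12,0,0,0.05,0,0,0],[0.12,0,0,0.04,0,0,0],[0.12,0,0,0.021,0,0,0],[0.12,0,0,0,0,0,0]]'
python3 - <<'E'
from h import *
s=manip.state();t=s['tool_pos'];C=np.array([.57,.19]);print(t,s['contact_force'])
v=t[:2]-C;print(np.hypot(*v),np.degrees(np.arctan2(v[1],v[0])))
im,d,p=snap('wrist','w1.png')
for m in manip.mark_of('wrist','peg_2'): r,c=m['centre']; print(m['conf'],r,c,atz(p,c,r,.08))
E
```

```text
time: 3.88
tool_pos: [0.7035, 0.1289, 0.0675]
tool_rot: [-0.001, 0.793, 0.609, -0.001]
contact_force: [0.5, 0.3, 0.7]
gripper_width: 0.12
grasp_force: 0.0
[0.70351235 0.12890213 0.06754014] [0.51776161 0.25381881 0.71937133]
0.14682812059283568 -24.589762596987367
0.76 212.4 333.0 [0.71449036 0.16279965 0.08      ]
```

View pics/w1.png

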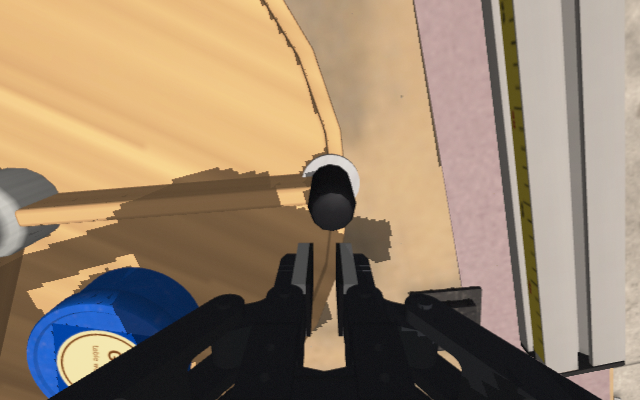

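The peg at (332,205) sits centred ahead of the finger gap at (326,250), and nothing is touching. I'll start the arc.

```bash
python3 -m crank '[[0.12,0.0074,0.0002,0,0,0,-0.05],[0.12,0.0074,0.0002,0,0,0,-0.05],[0.12,0.0074,0.0002,0,0,0,-0.05],[0.12,0.0104,0.0003,0,0,0,-0.07],[0.12,0.0104,0.0003,0,0,0,-0.07]]'
python3 - <<'E'
from h import *
s=manip.state();t=s['tool_pos'];C=np.array([.57,.19]);print(t,s['contact_force'])
v=t[:2]-C;print(np.hypot(*v),np.degrees(np.arctan2(v[1],v[0])))
im,d,p=snap('wrist')
for m in manip.mark_of('wrist','peg_2'): r,c=m['centre']; print(m['conf'],r,c,atz(p,c,r,.08))
E
```

```text
time: 4.6
tool_pos: [0.7151, 0.171, 0.0734]
tool_rot: [0.003, 0.696, 0.718, 0.003]
contact_force: [3.4, -2.3, -0.1]
gripper_width: 0.119
grasp_force: 1.6
[0.7150976  0.17097358 0.07341273] [ 3.43900985 -2.29806875 -0.05008406]
0.14633973138114711 -7.470482049997157
0.65 247.4 333.0 [0.71667973 0.19063082 0.08      ]
```

```bash
python3 -m crank '[[0.12,0.0133,0.0004,0.001,0,0,-0.09],[0.12,0.0133,0.0004,0.001,0,0,-0.09],[0.12,0.0133,0.0004,0.001,0,0,-0.09],[0.12,0.0133,0.0004,0.001,0,0,-0.09],[0.12,0.0133,0.0004,0.001,0,0,-0.09]]'
python3 -m crank '[[0.12,0.0133,0.0004,0,0,0,-0.09],[0.12,0.0133,0.0004,0,0,0,-0.09],[0.12,0.0133,0.0004,0,0,0,-0.09],[0.12,0.0133,0.0004,0,0,0,-0.09],[0.12,0.0133,0.0004,0,0,0,-0.09]]'
python3 - <<'E'
from h import *
s=manip.state();t=s['tool_pos'];C=np.array([.57,.19]);print(t,s['contact_force'])
v=t[:2]-C;print(np.hypot(*v),np.degrees(np.arctan2(v[1],v[0])))
im,d,p=snap('wrist')
for m in manip.mark_of('wrist','peg_2'): r,c=m['centre']; print(m['conf'],r,c,atz(p,c,r,.08))
E
```

```text
time: 5.32
tool_pos: [0.7018, 0.2361, 0.0672]
tool_rot: [0.002, 0.518, 0.855, 0.001]
contact_force: [1.1, -2.4, 0.5]
gripper_width: 0.118
grasp_force: 0.9
time: 5.95
tool_pos: [0.6629, 0.2899, 0.0671]
tool_rot: [0.002, 0.314, 0.949, 0.001]
contact_force: [2.6, 0.4, 0.7]
gripper_width: 0.121
grasp_force: 0.9
[0.662885   0.28993582 0.06707672] [2.64094155 0.4403878  0.74211442]
0.13643603890819525 47.094183886390624
0.74 253.8 353.7 [0.65226651 0.31065226 0.08      ]
```

```bash
python3 -m crank '[[0.12,0.012,0.003,0,0,0,-0.08],[0.12,0.012,0.003,0,0,0,-0.08],[0.12,0.012,0.003,0,0,0,-0.08],[0.12,0.012,0.003,0,0,0,-0.08],[0.12,0.012,0.003,0,0,0,-0.08]]'
python3 - <<'E'
from h import *
s=manip.state();t=s['tool_pos'];C=np.array([.57,.19]);print(t,s['contact_force'])
v=t[:2]-C;print(np.hypot(*v),np.degrees(np.arctan2(v[1],v[0])))
im,d,p=snap('wrist')
for m in manip.mark_of('wrist','peg_2'): r,c=m['centre']; print(m['conf'],r,c,atz(p,c,r,.08))
q=s['tool_rot'];x=R.from_quat([q[1],q[2],q[3],q[0]]).as_matrix();print(np.degrees(np.arctan2(x[1,0],x[0,0])))
E
```

```text
time: 6.68
tool_pos: [0.6161, 0.3291, 0.0656]
tool_rot: [0.001, 0.12, 0.993, -0.001]
contact_force: [0.4, -6.8, 0.7]
gripper_width: 0.12
grasp_force: 2.8
[0.61614992 0.32912488 0.06555707] [ 0.3923548  -6.81355412  0.65198157]
0.14657949545457066 71.64850085706888
0.92 263.2 323.4 [0.59870293 0.33336917 0.08      ]
166.2062323567877
```

```bash
python3 -m crank '[[0.12,0.0125,0.001,-0.0005,0,0,-0.085],[0.12,0.0125,0.001,-0.0005,0,0,-0.085],[0.12,0.0125,0.001,-0.0005,0,0,-0.085],[0.12,0.0125,0.001,0,0,0,-0.085],[0.12,0.0125,0.001,0,0,0,-0.085]]'
python3 - <<'E'
from h import *
s=manip.state();t=s['tool_pos'];C=np.array([.57,.19]);print(t,s['contact_force'])
v=t[:2]-C;print(np.hypot(*v),np.degrees(np.arctan2(v[1],v[0])))
A=lambda x:np.round(np.degrees(np.arctan2(x[1]-C[1],x[0]-C[0])),1)
for cam in ['wrist','scene','side']:
    im,d,p=snap(cam,cam+'2.png')
    for n in ['peg_2','orange_clip','front_mark','hub_top']:
        for m in manip.mark_of(cam,n)[:3]: r,c=m['centre'];x=atz(p,c,r,Z[n]); print(cam,n,m['conf'],r,c,x,A(x))
E
```

```text
time: 7.4
tool_pos: [0.5549, 0.3389, 0.0667]
tool_rot: [0.001, -0.092, 0.996, -0.0]
contact_force: [3.1, -1.8, 0.3]
gripper_width: 0.121
grasp_force: 1.2
[0.55491359 0.33893243 0.06674473] [ 3.14676164 -1.7787493   0.25252003]
0.1496945804468403 95.78415970572901
wrist peg_2 0.92 257.2 312.5 [0.53633042 0.33192187 0.08      ] 103.3
wrist peg_2 0.73 341.2 129.0 [0.58561962 0.26749466 0.08      ] 78.6
scene peg_2 0.93 171.2 304.6 [0.69824637 0.14261494 0.08      ] -20.3
scene peg_2 0.65 175.0 216.8 [0.52875642 0.33296732 0.08      ] 106.1
scene peg_2 0.56 205.9 262.2 [0.45994591 0.07960297 0.08      ] -134.9
scene orange_clip 0.93 207.2 214.2 [0.4298315  0.23072916 0.045     ] 163.8
scene front_mark 0.74 184.9 264.8 [0.6690492  0.28289847 0.012     ] 43.2
scene front_mark 0.73 224.1 209.3 [0.39865087 0.21895739 0.012     ] 170.4
scene hub_top 0.64 171.6 306.2 [0.71808635 0.15323451 0.07      ] -13.9
side peg_2 0.94 188.3 284.0 [0.48110982 0.10713166 0.08      ] -137.0
side peg_2 0.84 179.8 348.6 [0.69386248 0.11704771 0.08      ] -30.5
side peg_2 0.7 165.4 279.0 [0.52970223 0.33968241 0.08      ] 105.1
side orange_clip 0.62 190.3 255.5 [0.4175497  0.21271432 0.045     ] 171.5
side front_mark 0.63 200.4 243.4 [0.37930943 0.22297066 0.012     ] 170.2
side hub_top 0.98 179.2 308.5 [0.58674587 0.19163632 0.07      ] 5.6
side hub_top 0.42 192.7 255.5 [0.3994485  0.12467745 0.07      ] -159.0
side hub_top 0.27 200.1 318.5 [0.55260728 0.00849522 0.07      ] -95.5
```

```bash
python3 -m crank '[[0.12,0.0075,0.0002,0,0,0,-0.05],[0.12,0.0075,0.0002,0,0,0,-0.05],[0.12,0,0,0,0,0,0],[0.12,-0.012,0,0,0,0,0],[0.12,-0.005,0,-0.03,0,0,0]]'
python3 -m crank '[[0.12,0,0,-0.06,0,0,0.1],[0.12,0.01,-0.05,-0.06,0,0,0.15],[0.12,0.02,-0.05,-0.06,0,0,0.15],[0.12,0.03,-0.01,-0.03,0,0,0.15],[0.12,0,0,0,0,0,0]]'
python3 - <<'E'
from h import *
s=manip.state();print(s['tool_pos'],s['tool_rot'])
im,d,p=snap('wrist','w3.png'); marks('wrist',p,['hub_top','peg_0','peg_1','peg_2','front_mark','orange_clip','empty_bay','screw_box_','wax_tin_'])
E
```

```text
time: 8.78
tool_pos: [0.5545, 0.3409, 0.0931]
tool_rot: [-0.003, -0.141, 0.99, -0.001]
contact_force: [-0.5, 0.4, 0.3]
gripper_width: 0.119
grasp_force: 0.0
time: 9.4
tool_pos: [0.5109, 0.2556, 0.2847]
tool_rot: [0.004, 0.133, 0.991, 0.002]
contact_force: [-0.2, 0.7, -0.2]
gripper_width: 0.118
grasp_force: 0.0
[0.51091587 0.25556715 0.28466804] [0.00356213 0.13299985 0.99110796 0.00183114]
wrist hub_top 0.88 [235, 278] [0.5706 0.1887 0.07  ]
wrist peg_0 0.76 [158, 394] [0.5188 0.3247 0.08  ]
wrist peg_0 0.73 [178, 142] [0.4731 0.0806 0.08  ]
wrist peg_1 0.76 [158, 394] [0.5188 0.3247 0.08  ]
wrist peg_1 0.73 [178, 142] [0.4731 0.0806 0.08  ]
wrist peg_2 0.76 [158, 394] [0.5188 0.3247 0.08  ]
wrist peg_2 0.73 [178, 142] [0.4731 0.0806 0.08  ]
wrist front_mark 0.79 [66, 262] [0.3997 0.2176 0.012 ]
wrist orange_clip 0.65 [249, 342] [0.6188 0.2496 0.045 ]
wrist empty_bay 0.61 [154, 271] [0.4907 0.2021 0.034 ]
wrist screw_box_ 0.68 [258, 227] [0.5983 0.1105 0.034 ]
wrist screw_box_ 0.48 [234, 279] [0.5851 0.1817 0.034 ]
wrist wax_tin_ 0.87 [249, 345] [0.625  0.2516 0.034 ]
wrist wax_tin_ 0.17 [256, 230] [0.596  0.1148 0.034 ]
```

View pics/w3.png

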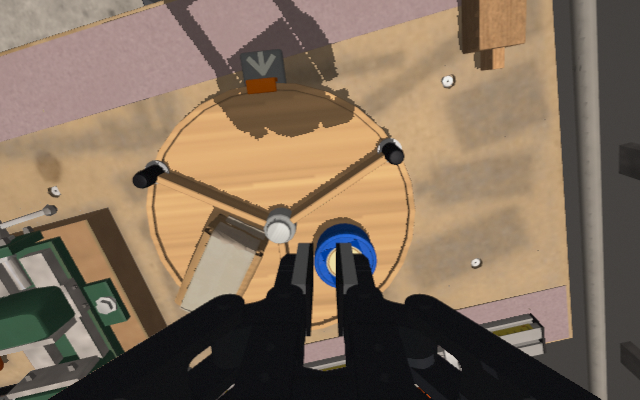

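The clip at (261,86) looks aligned with the arrow at (262,65) and the hub at (279,228). The tin at (345,258) and the carton at (222,262) are in their bays. I'll measure the alignment by colour.

Run:
```python
from h import *
im,d,p=snap('wrist')
hsv=cv2.cvtColor(im,cv2.COLOR_RGB2HSV)
m=((hsv[...,0]<16)&(hsv[...,1]>190)&(hsv[...,2]>90)); m[130:]=0;m[:,:200]=0;m[:,330:]=0
v,u=np.nonzero(m);print('clip',len(u),u.min(),u.max(),v.min(),v.max())
w=np.zeros(m.shape,bool);w[48:80,240:285]=(im[48:80,240:285].min(2)>120)
a,b=np.nonzero(w);print('arrow',len(a),b.mean(),a.mean(),b.min(),b.max(),a.min(),a.max())
H=manip.mark_of('wrist','hub_top')[0]['centre'];h=atz(p,H[1],H[0],.07)
P=[atz(p,x['centre'][1],x['centre'][0],.08) for x in manip.mark_of('wrist','peg_0')[:2]]
print(h,P)
c=atz(p,u.mean(),v.mean(),.043);f=atz(p,b.mean(),a.mean(),.0105)
for C in [h[:2],np.array([.570,.190])]:
  for x in [c,f]+P: print(np.round(x,4),np.degrees(np.arctan2(x[1]-C[1],x[0]-C[0])))
```

```text
clip 420 247 277 81 96
arrow 43 243.1860465116279 50.13953488372093 240 250 48 55
[0.57070635 0.18868843 0.07      ] [array([0.51959399, 0.3276064 , 0.08      ]), array([0.47484966, 0.07920562, 0.08      ])]
[0.4195 0.2155 0.043 ] 169.93317677787542
[0.376  0.2032 0.0105] 175.7453982131272
[0.5196 0.3276 0.08  ] 110.20018118628929
[0.4748 0.0792 0.08  ] -131.20347437727864
[0.4195 0.2155 0.043 ] 170.37143221905228
[0.376  0.2032 0.0105] 176.11527919773758
[0.5196 0.3276 0.08  ] 110.11807044061557
[0.4748 0.0792 0.08  ] -130.65602063066342
```

Run:
```python
from h import *
im=cv2.imread('pics/w3.png')[:,:,::-1]; p=manip.camera_params('wrist')
g=im[50:80,244:281].astype(int).mean(2); print(np.percentile(g,[5,50,80,95,99]))
w=g>(np.percentile(g,50)+np.percentile(g,99))/2
n,l,st,ce=cv2.connectedComponentsWithStats(w.astype(np.uint8)); print(st,ce)
k=1+st[1:,4].argmax(); b,a=ce[k]+[244,50]; C=np.array([.5706,.1889])
f=atz(p,b,a,.0105);print(f,np.degrees(np.arctan2(f[1]-C[1],f[0]-C[0])))
cv2.imwrite('pics/z.png',cv2.resize(im[40:110,220:310][:,:,::-1],None,fx=6,fy=6))
```

```text
[ 59.          64.         108.         111.33333333 112.30333333]
[[  0   0  37  30 806]
 [  3   2  29  24 304]] [[18.25806452 15.07692308]
 [17.31578947 12.97039474]]
[0.39334766 0.2177185  0.0105    ] 170.76539256311625
```

View pics/z.png

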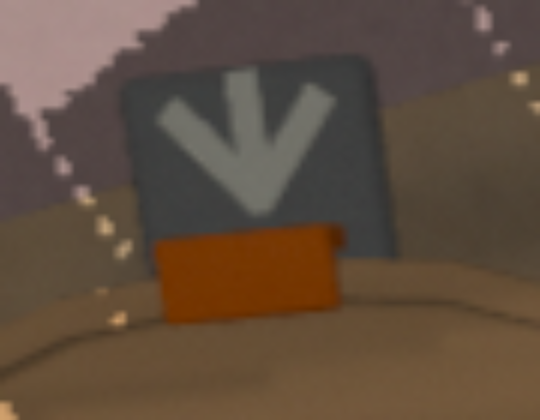

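The clip sits within about 0.5° of the arrow's centre line: clip centre at (250,275) and arrow tip at (262,215) in the zoom. Next is the tape.

```bash
python3 -m crank '[[0.7,-0.0184,-0.0526,0,0,0,0],[0.7,-0.0184,-0.0526,0,0,0,0],[0.7,-0.0184,-0.0526,0,0,0,0],[0.7,-0.0184,-0.0526,0,0,0,0],[0.7,-0.0184,-0.0526,0,0,0,0]]'
python3 -m crank '[[0.7,-0.0184,-0.0526,0,0,0,0],[0.7,-0.0184,-0.0526,0,0,0,0],[0.7,-0.0184,-0.0526,0,0,0,0],[0.7,-0.0184,-0.0526,0,0,0,0],[0.7,-0.0184,-0.0526,0,0,0,0]]'
python3 - <<'E'
from h import *
s=manip.state();print(s['tool_pos'],s['tool_rot'])
im,d,p=snap('wrist','w4.png'); marks('wrist',p,['tape_roll_','spare_lever','screwdriver'])
o=manip.outline_of('wrist','tape_roll_')
if o:
    m=o[0]['region'];print(o[0]['conf'],m.sum())
    v,u=np.nonzero(m&(d>0));X=np.array([atd(p,a,b,d[b,a]) for a,b in zip(u[::5],v[::5])]);X=X[X[:,2]>.02]
    (cx,cy),r=cv2.minEnclosingCircle(X[:,:2].astype(np.float32)*1000);print('circ',cx,cy,r,X[:,2].max(),np.median(X[:,2]))
    from scipy.optimize import least_squares
E
```

```text
time: 10.68
tool_pos: [0.5292, -0.0242, 0.2802]
tool_rot: [0.0, 0.132, 0.991, 0.0]
contact_force: [0.5, 0.7, -0.1]
gripper_width: 0.696
grasp_force: 0.0
time: 11.3
tool_pos: [0.5489, -0.3023, 0.2801]
tool_rot: [0.0, 0.133, 0.991, -0.0]
contact_force: [0.5, -0.2, -0.4]
gripper_width: 0.7
grasp_force: 0.0
[ 0.54887316 -0.30229018  0.28011982] [ 2.65012035e-04  1.32587029e-01  9.91171331e-01 -3.35949800e-05]
wrist spare_lever 0.88 [219, 378] [ 0.6464 -0.2572  0.    ]
wrist screwdriver 0.83 [24, 246] [ 0.3927 -0.3432  0.013 ]
0.94 3616
circ 544.1552734375 -352.5541687011719 49.41876220703125 0.028197571263546606 0.02545398648652536
```

View pics/w4.png

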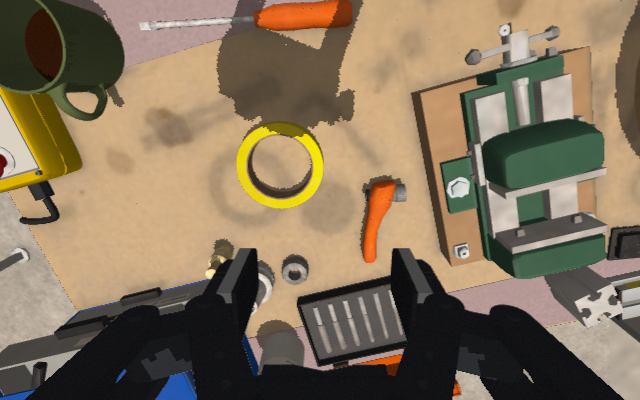

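The tape at (280,165) lies clear, with the lever at (380,220) and the screwdriver at (300,16) well away. Its centre fits to (0.544,-0.353) with a 49.4 mm radius. I'll pinch its left wall in the image.

```bash
python3 -m crank '[[0.55,-0.0043,-0.0439,0,0,0,0],[0.55,-0.0043,-0.0439,0,0,0,0],[0.55,0,0,0.06,0,0,0],[0.55,0,0,0.06,0,0,0],[0.55,0,0,0.04,0,0,0]]'
python3 - <<'E'
from h import *
s=manip.state();t=s['tool_pos'];T=np.array([.5441,-.3526]);print(t,s['gripper_width'])
q=s['tool_rot'];M=R.from_quat([q[1],q[2],q[3],q[0]]).as_matrix();print(M.T@np.r_[T-t[:2],0]) # want (0,+.038)
im,d,p=snap('wrist')
o=manip.outline_of('wrist','tape_roll_')
if o:
    m=o[0]['region'];v,u=np.nonzero(m&(d>0));X=np.array([atd(p,a,b,d[b,a]) for a,b in zip(u[::9],v[::9])]);X=X[abs(X[:,2]-.025)<.004]
    (cx,cy),r=cv2.minEnclosingCircle(X[:,:2].astype(np.float32)*1000);print(cx,cy,r,o[0]['extent'])
E
```

```text
time: 12.18
tool_pos: [0.5335, -0.3846, 0.1167]
tool_rot: [-0.001, 0.132, 0.991, 0.001]
contact_force: [0.2, 0.2, -0.7]
gripper_width: 0.551
grasp_force: 0.0
[ 0.53348913 -0.38464102  0.11668872] 0.5512214737767338
[-1.88613984e-03  3.36995056e-02  5.78761639e-05]
544.3146362304688 -352.93988037109375 49.475101470947266 [300.7, 131.2, 451.7, 277.8]
```

```bash
python3 -m crank '[[0.55,-0.0015,-0.004,0.03,0,0,0],[0.55,0,0,0.04,0,0,0],[0.55,0,0,0.024,0,0,0],[0.55,0,0,0,0,0,0],[0.1,0,0,0,0,0,0]]'
python3 -m crank '[[0.1,0,0,0,0,0,0],[0.1,0,0,0,0,0,0],[0.1,0,0,0,0,0,0],[0.1,0,0,0,0,0,0]]'
```

```text
time: 12.9
tool_pos: [0.5362, -0.3924, 0.029]
tool_rot: [0.002, 0.132, 0.991, -0.001]
contact_force: [-0.3, -0.5, 0.4]
gripper_width: 0.352
grasp_force: 0.0
time: 13.4
tool_pos: [0.5362, -0.393, 0.0292]
tool_rot: [0.002, 0.132, 0.991, -0.001]
contact_force: [-0.3, 0.9, 6.3]
gripper_width: 0.149
grasp_force: 58.2
```

Run:
```python
from h import *
im,d,p=snap('wrist','w5.png')
o=manip.outline_of('wrist','tape_roll_')
m=o[0]['region'];v,u=np.nonzero(m&(d>0));X=np.array([atd(p,a,b,d[b,a]) for a,b in zip(u[::9],v[::9])])
print(np.percentile(X[:,2],[5,50,95]));Y=X[abs(X[:,2]-.025)<.006]
(cx,cy),r=cv2.minEnclosingCircle(Y[:,:2].astype(np.float32)*1000);print(cx,cy,r,o[0]['extent'])
```

```text
[0.00610716 0.02538394 0.02654223]
543.4854125976562 -351.12506103515625 49.40896224975586 [310.1, 146.0, 544.7, 359.5]
```

View pics/w5.png

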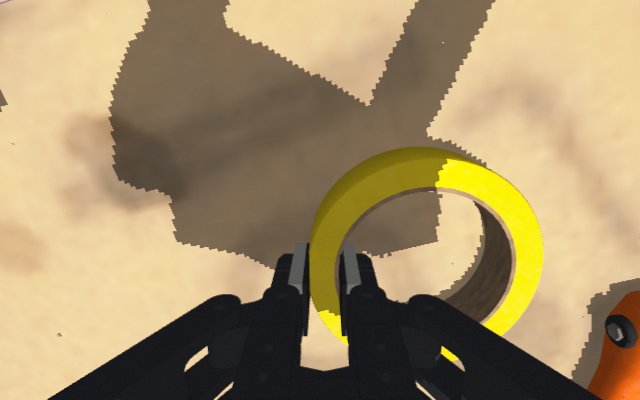

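The roll's left wall is between the pads, with the gap near (325,270). I'll do a small lift test.

```bash
python3 -m crank '[[0.1,0,0,-0.01,0,0,0],[0.1,0,0,-0.02,0,0,0],[0.1,0,0,-0.03,0,0,0],[0.1,0,0,0,0,0,0]]'
python3 - <<'E'
from h import *
t=manip.state()['tool_pos'];print(manip.state()['contact_force'],manip.state()['ft_torque'])
im,d,p=snap('wrist','w6.png')
o=manip.outline_of('wrist','tape_roll_')
m=o[0]['region'];v,u=np.nonzero(m&(d>0));X=np.array([atd(p,a,b,d[b,a]) for a,b in zip(u[::9],v[::9])])
med=np.median(X[:,2]);Y=X[abs(X[:,2]-med)<.008]
A=np.c_[Y[:,:2],np.ones(len(Y))];print('plane',np.linalg.lstsq(A,Y[:,2],rcond=None)[0][:2],med,t[2])
(cx,cy),r=cv2.minEnclosingCircle(Y[:,:2].astype(np.float32)*1000);print(cx,cy,r)
q=manip.state()['tool_rot'];M=R.from_quat([q[1],q[2],q[3],q[0]]).as_matrix();print('centre in tool',M.T@(np.array([cx/1000,cy/1000,med])-t))
E
```

```text
time: 14.0
tool_pos: [0.5365, -0.3934, 0.0904]
tool_rot: [0.003, 0.133, 0.991, -0.002]
contact_force: [0.4, -1.2, -1.0]
gripper_width: 0.146
grasp_force: 57.4
[ 0.39951432 -1.23725865 -0.99285653] [-0.04996647  0.01810053  0.01363998]
plane [-0.00609372 -0.00263899] 0.08642672570598649 0.09042803065213217
544.029296875 -351.4478454589844 49.528587341308594
centre in tool [0.00374086 0.04243114 0.00398582]
```

View pics/w6.png

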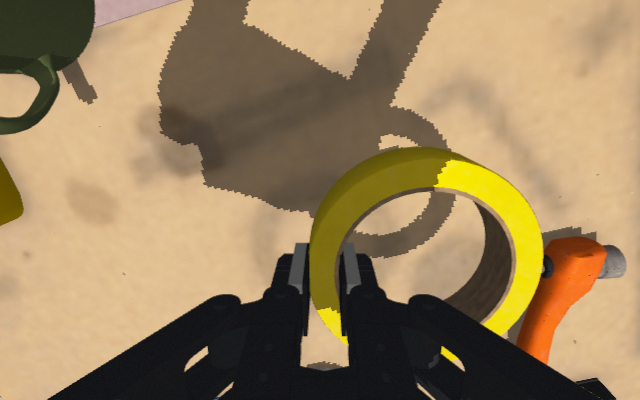

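The roll is held level, with its centre at about (428,250), and the lever is untouched. I'll lift it and carry it to the bay.

```bash
python3 -m crank '[[0.1,0,0,-0.05,0,0,0],[0.1,0,0,-0.06,0,0,0],[0.1,0,0,-0.05,0,0,-0.1],[0.1,0.008,0.03,0,0,0,0],[0.1,0.012,0.0448,0,0,0,0]]'
python3 -m crank '[[0.1,0.012,0.0448,0,0,0,0],[0.1,0.012,0.0448,0,0,0,0],[0.1,0.012,0.0448,0,0,0,0],[0.1,0.012,0.0448,0,0,0,0],[0.1,0.012,0.0448,0,0,0,0]]'
python3 -m crank '[[0.1,0.012,0.0448,0,0,0,0],[0.1,0.012,0.0448,0,0,0,0],[0.1,0.012,0.0448,0,0,0,0],[0.1,0.012,0.0448,0,0,0,0],[0.1,0.006,0.02,0,0,0,0]]'
python3 - <<'E'
from h import *
im,d,p=snap('wrist');s=manip.state();t=s['tool_pos'];print(t)
q=s['tool_rot'];M=R.from_quat([q[1],q[2],q[3],q[0]]).as_matrix();print(M[:,0],M[:,2])
o=manip.outline_of('wrist','tape_roll_')
m=o[0]['region'];v,u=np.nonzero(m&(d>0));X=np.array([atd(p,a,b,d[b,a]) for a,b in zip(u[::9],v[::9])])
med=np.median(X[:,2]);Y=X[abs(X[:,2]-med)<.008]
(cx,cy),r=cv2.minEnclosingCircle(Y[:,:2].astype(np.float32)*1000);c=np.array([cx/1000,cy/1000,med]);print(c,r)
print('tape in tool',M.T@(c-t)); print('move in tool',M.T@(np.array([.4917,.2021,.059])-c))
marks('wrist',p,['front_mark','orange_clip','hub_top','empty_bay'])
E
```

```text
time: 14.72
tool_pos: [0.5267, -0.3143, 0.2451]
tool_rot: [-0.0, 0.084, 0.996, 0.0]
contact_force: [0.8, 0.5, -1.7]
gripper_width: 0.145
grasp_force: 57.9
time: 15.35
tool_pos: [0.5039, -0.0821, 0.244]
tool_rot: [-0.002, 0.083, 0.997, 0.0]
contact_force: [0.3, -0.3, -0.3]
gripper_width: 0.146
grasp_force: 57.9
time: 15.98
tool_pos: [0.4832, 0.1236, 0.244]
tool_rot: [-0.002, 0.082, 0.997, -0.0]
contact_force: [1.2, -0.5, -0.6]
gripper_width: 0.143
grasp_force: 57.9
[0.48301102 0.12495973 0.24399269]
[-0.98682811  0.16172549  0.00389263] [-0.00367076  0.00167069 -0.99999187]
[0.48632748 0.16630481 0.24033467] 49.59910583496094
tape in tool [0.00339953 0.04133326 0.00371489]
move in tool [-0.00021862  0.03600151  0.18137328]
wrist front_mark 0.73 [67, 404] [0.4003 0.2163 0.012 ]
wrist orange_clip 0.86 [85, 413] [0.4169 0.2155 0.045 ]
wrist hub_top 0.94 [254, 406] [0.5707 0.1893 0.07  ]
```

```bash
python3 -m crank '[[0.1,0,0.036,0,0,0,0],[0.1,0,0,0.05,0,0,0],[0.1,0,0,0.05,0,0,0],[0.1,0,0,0.045,0,0,0],[0.1,0,0,0,0,0,0]]'
python3 - <<'E'
from h import *
im,d,p=snap('wrist');s=manip.state();t=s['tool_pos'];print(t)
q=s['tool_rot'];M=R.from_quat([q[1],q[2],q[3],q[0]]).as_matrix();print(M[:,2])
c=t+M@np.array([.0035,.042,.0039]);print('calc move',M.T@(np.array([.4917,.2021,.059])-c))
o=manip.outline_of('wrist','tape_roll_')
m=o[0]['region'];v,u=np.nonzero(m&(d>0));X=np.array([atd(p,a,b,d[b,a]) for a,b in zip(u[::9],v[::9])])
med=np.median(X[:,2]);Y=X[abs(X[:,2]-med)<.008]
(cx,cy),r=cv2.minEnclosingCircle(Y[:,:2].astype(np.float32)*1000);c=np.array([cx/1000,cy/1000,med]);print(c,r)
print('move in tool',M.T@(np.array([.4917,.2021,.059])-c))
E
```

```text
time: 16.9
tool_pos: [0.4872, 0.1557, 0.0965]
tool_rot: [-0.005, 0.084, 0.996, -0.001]
contact_force: [-0.2, -0.4, -1.6]
gripper_width: 0.142
grasp_force: 58.2
[0.48958961 0.15617459 0.09970635]
[-3.76173170e-03 -7.43044118e-04 -9.99992649e-01]
calc move [0.00191366 0.00369175 0.03676398]
[0.49026193 0.19841325 0.09279862] 49.56871795654297
move in tool [-0.00092585  0.00392053  0.03379023]
```

```bash
python3 -m crank '[[0.1,0,0.003,0.015,0,0,0],[0.1,0,0,0.01,0,0,0],[0.1,0,0,0.004,0,0,0],[0.1,0,0,0,0,0,0],[0.1,0,0,0,0,0,0]]'
python3 -m crank '[[0.1,0,0,0.002,0,0,0],[0.1,0,0,0,0,0,0]]'
```

```text
time: 17.62
tool_pos: [0.4913, 0.1602, 0.0723]
tool_rot: [0.0, 0.083, 0.997, 0.0]
contact_force: [-0.3, 0.1, -1.5]
gripper_width: 0.148
grasp_force: 58.1
time: 17.88
tool_pos: [0.491, 0.1601, 0.0699]
tool_rot: [-0.0, 0.083, 0.997, 0.0]
contact_force: [0.6, 0.4, -1.5]
gripper_width: 0.146
grasp_force: 58.1
```

```bash
for i in 1; do python3 -m crank '[[0.1,0,0,0.003,0,0,0],[0.1,0,0,0,0,0,0]]'; python3 -m crank '[[0.1,0,0,0.0015,0,0,0],[0.1,0,0,0,0,0,0]]'; done
```

```text
time: 18.12
tool_pos: [0.4907, 0.1601, 0.0666]
tool_rot: [-0.0, 0.083, 0.997, -0.0]
contact_force: [0.7, -0.4, -0.6]
gripper_width: 0.143
grasp_force: 58.1
time: 18.38
tool_pos: [0.4909, 0.1601, 0.0653]
tool_rot: [-0.0, 0.083, 0.997, -0.0]
contact_force: [-0.7, -0.5, -0.9]
gripper_width: 0.148
grasp_force: 58.1
```

```bash
python3 -m crank '[[0.1,0,0,0.0015,0,0,0],[0.1,0,0,0,0,0,0]]' | grep -E 'pos|force'; python3 -m crank '[[0.1,0,0,0.001,0,0,0],[0.1,0,0,0,0,0,0]]'| grep -E 'pos|force'
```

```text
tool_pos: [0.4909, 0.1601, 0.0638]
contact_force: [0.1, 0.1, -1.1]
grasp_force: 58.1
tool_pos: [0.4912, 0.1602, 0.0632]
contact_force: [-0.9, 0.2, 1.2]
grasp_force: 58.4
```

```bash
python3 -m crank '[[0.1,0,0,0.0005,0,0,0],[0.1,0,0,0,0,0,0]]' | grep -E 'pos|force'; python3 -m crank '[[0.22,0,0,0,0,0,0],[0.3,0,0,0,0,0,0],[0.36,0,0,0,0,0,0],[0.36,0,0,0,0,0,0],[0.36,0,0,0,0,0,0]]'
python3 -m crank '[[0.36,0,0,-0.01,0,0,0],[0.36,0,0,-0.03,0,0,0],[0.36,0,0,-0.05,0,0,0],[0.36,0,0,-0.06,0,0,0],[0.36,0,-0.02,-0.06,0,0,0]]'
python3 - <<'E'
from h import *
im,d,p=snap('wrist','w7.png'); marks('wrist',p,['hub_top','front_mark','orange_clip','wax_tin_','screw_box_','peg_0'])
o=manip.outline_of('wrist','tape_roll_')
m=o[0]['region'];v,u=np.nonzero(m&(d>0));X=np.array([atd(p,a,b,d[b,a]) for a,b in zip(u[::5],v[::5])])
med=np.median(X[:,2]);Y=X[abs(X[:,2]-med)<.008]
A=np.c_[Y[:,:2],np.ones(len(Y))];print('plane',np.linalg.lstsq(A,Y[:,2],rcond=None)[0][:2],med)
(cx,cy),r=cv2.minEnclosingCircle(Y[:,:2].astype(np.float32)*1000);print(cx,cy,r)
hsv=cv2.cvtColor(im,cv2.COLOR_RGB2HSV)
k=((hsv[...,0]<16)&(hsv[...,1]>190)&(hsv[...,2]>90)).astype(np.uint8)
n,l,st,ce=cv2.connectedComponentsWithStats(k)
for i in range(1,n):
  if st[i,4]>100: x=atz(p,*ce[i],.043);print(st[i],ce[i],x,np.degrees(np.arctan2(x[1]-.189,x[0]-.5706)))
E
```

```text
tool_pos: [0.4912, 0.1602, 0.0632]
contact_force: [-3.0, -0.7, 5.7]
grasp_force: 58.9
time: 19.75
tool_pos: [0.491, 0.1601, 0.0624]
tool_rot: [0.0, 0.083, 0.997, -0.0]
contact_force: [0.1, -0.6, -0.7]
gripper_width: 0.364
grasp_force: 0.0
time: 20.38
tool_pos: [0.4875, 0.141, 0.2745]
tool_rot: [0.001, 0.082, 0.997, 0.0]
contact_force: [1.4, 0.5, 0.4]
gripper_width: 0.359
grasp_force: 0.0
wrist hub_top 0.62 [243, 381] [0.575  0.1881 0.07  ]
wrist hub_top 0.33 [64, 382] [0.4003 0.2082 0.07  ]
wrist front_mark 0.7 [65, 379] [0.399  0.2155 0.012 ]
wrist orange_clip 0.76 [83, 388] [0.4182 0.2166 0.045 ]
wrist orange_clip 0.62 [154, 379] [0.4859 0.1994 0.045 ]
wrist wax_tin_ 0.97 [260, 436] [0.6263 0.2534 0.034 ]
wrist screw_box_ 0.71 [250, 314] [0.5899 0.1122 0.034 ]
wrist peg_0 0.62 [176, 522] [0.522  0.3277 0.08  ]
wrist peg_0 0.59 [168, 255] [0.4724 0.0775 0.08  ]
plane [-0.00358441 -0.00045383] 0.059323184769024706
494.2848205566406 203.1437225341797 49.388980865478516
[  26  285   29   72 1252] [ 38.83386581 318.85463259] [ 0.62181498 -0.23530868  0.043     ] -83.11756951284548
```

View pics/w7.png

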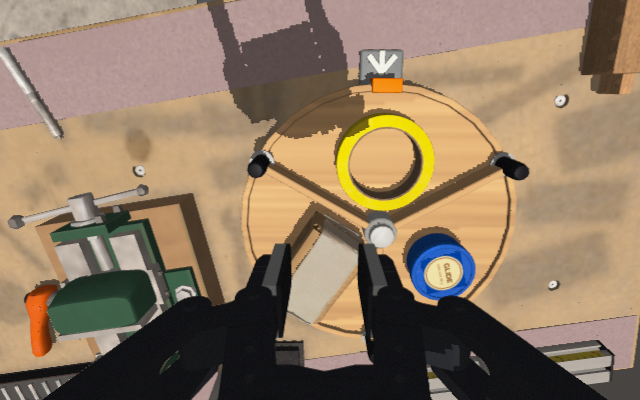

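The roll lies flat in the bay at (386,162), with the tin at (440,265) and the carton at (325,265) both standing. I'll do a last numeric check of clip (387,85) against arrow (381,63).

Run:
```python
from h import *
im=cv2.imread('pics/w7.png')[:,:,::-1]; p=manip.camera_params('wrist')
hsv=cv2.cvtColor(np.ascontiguousarray(im),cv2.COLOR_RGB2HSV)
k=((hsv[...,0]<20)&(hsv[...,1]>180)&(hsv[...,2]>150));k[:70]=0;k[100:]=0;k[:,:360]=0;k[:,410:]=0
v,u=np.nonzero(k);c=atz(p,(u.min()+u.max())/2,v.mean(),.043);print(u.min(),u.max(),v.min(),v.max(),c)
g=np.zeros(k.shape,bool);g[52:79,364:399]=im[52:79,364:399].min(2)>185
v,u=np.nonzero(g);f=atz(p,(u.min()+u.max())/2,v.mean(),.0105);print(u.min(),u.max(),v.min(),v.max(),len(u),f)
q=[atz(p,522,176,.08)[:2],atz(p,255,168,.08)[:2]]
for C in [(.5706,.1890),(.570,.190),(.573,.1885)]:
  print([round(np.degrees(np.arctan2(x[1]-C[1],x[0]-C[0]))%360,2) for x in (c,f,*q)])
```

```text
372 402 78 92 [0.41779088 0.21463381 0.043     ]
367 397 52 72 293 [0.39486954 0.21764892 0.0105    ]
[np.float64(170.48), np.float64(170.74), np.float64(110.71), np.float64(227.87)]
[np.float64(170.81), np.float64(171.03), np.float64(110.62), np.float64(228.29)]
[np.float64(170.44), np.float64(170.71), np.float64(111.51), np.float64(227.06)]
```

Clip and arrow agree to about 0.3°, so I'm handing the job in.

```bash
python3 -c "
from plant import manip
print(manip.job_done())"
```

```text
the job is handed in; nothing more can be done
None
```

I handed the job in at about 20 s of the 67 s allowed: the clip lines up with the arrow to about 0.3°, the tape roll lies flat in the empty bay, the tin and carton stand in their bays, and the arm never came near the screwdriver or lever.

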